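# Set out the torch-assembly kit tray in order of use

## Robot

A 7-joint arm with a two-finger parallel gripper is mounted at the origin on the work surface. World frame = base frame: x ahead of the robot, y to its left, z up, the work surface at z = 0. Lengths are in m, angles in degrees, forces in N, time in s.
With the tool pointing down it reaches from about 0.4 to 0.9 m from the base axis. Payload 5.5 kg.
Tool frame: the origin (TCP) lies midway between the tips of the shut fingers; the grasp point (between the pads) lies 19 mm behind it; z points along the fingers, y is the line along which they close (so a half turn about z gives the same grasp; the last joint's range is limited). The gripper opens to 92 mm and grips with 3 to 60 N. Pads are 19 mm wide; open, the fingers measure 130 mm over their backs; the gripper's body (75 mm by 190 mm) begins 47 mm behind the grasp point.
Start: joints at [-49.378, 28.699, -24.465, 88.831, 12.651, 65.22, -12.049], TCP at [0.28, 0.586, 0.227] pointing down, gripper open.
Joint ranges: [-164.97, 164.97], [-17.58, 116.51], [-87.97, 89.64], [11.32, 138.91], [-80.73, 260.73], [10.89, 115.49], [-147.41, 147.41]. Speed limits (degrees/s): [147.25, 147.25, 180, 180, 180, 180, 180].

## Interface

Orientations are given as [roll, pitch, yaw] about the fixed x, y, z axes, in that order (R = Rz(yaw) Ry(pitch) Rx(roll)).
In Python, from workcell import observe, read_camera, robot gives the robot as it stands.
- The arm moves only by the tool jog_arm, never from a script. Its argument "increments" is one flat list of numbers, 7 for each row, row after row: the turn, a rotation vector about the tool's x, y, z as a fraction of full scale, then the shift along the tool's x, y, z as a fraction of full scale, then the opening, from 0 (shut) to 1 (fully open). In form: [ax, ay, az, tx, ty, tz, claw, ax, ay, az, tx, ty, tz, claw, ...]. A call has 1 to 5 rows; each row is the pose to reach, as a shift and turn from the pose commanded when the call began, along the tool's axes at that moment; what a row does not reach only later rows make up. Full scale, the value 1, is 0.5 m for a shift and pi/2 rad for a turn. A row lasts 1/10 s, in which the tool goes at most 50 mm and 8.59 degrees, less where a joint would pass 70% of its speed; a pose out of reach is approached as far as the arm can. A call with a number of a shift or a turn outside -1 to 1 is refused whole. A call with a gripper value outside its range is refused whole. The fingers move at their own pace and stop on an object; the grip force is fixed at half the most. Time passes only in rows, so rows that repeat a pose let the fingers close. It gives the time, the measured TCP pose, the force, the opening and the grip force at its end, in the units of the state.
- observe(): the state, without advancing time (a new reading comes with each control period).
- read_camera(name): name is "scene" or "top"; returns a dict with "pixels" (384x512x3 uint8, red, green, blue), "K" (3x3 intrinsics, pixels), "dist" ([k1, k2, p1, p2, k3] as OpenCV has them; the pictures are not rectified), "extrinsics" (4x4, takes a point from camera to world coordinates). Camera axes: x right, y up, looking along -z (the intrinsics and any distortion apply to the point x, -y, -z); pixel columns grow to the right and rows downward; lengths in m; the calibration is good to about 2 mm. A picture is of the moment at which its call begins. There is no depth.
- robot.hand_in(): hands the job in; it is judged then, once.
The state is a dict: "time_s": time; "joint_positions": joint angles; "joint_velocities": joint speeds; "joint_torque": joint torques, N m; "tool_pos": TCP position; "ee_rot": TCP orientation; "contact_force": force on the tool from outside, world axes, zero at the start; "torque": the same for the moment, N m; "gripper_width": opening from 0.0 (shut) to 1.0 (fully open); "finger_force": force on a finger pad.
Only numpy, scipy, OpenCV 4.12 (cv2) and the standard library are available. Lean on these libraries where they do the work, as an engineer would, in place of code of your own. Each camera call takes 0.05 s, during which the arm holds its last target. There are 200 camera calls.

## Task

Set up the blue kit tray for the next batch of torches: lay the three instruments into its three bays, one per bay, in order of use starting from the end with the orange tag: the wooden-handled spatula first, the green-gripped tweezers in the middle bay, the red test probe last. Each should lie flat and lengthways inside its bay; lay them down, do not drop them, and leave the black probe and the other things on the bench alone.

Things in the scene. Friction and masses are not known exactly. Their poses are not given: they have to be found in the camera images.
- tray: shallow blue plastic kit tray fixed to the bench, 208 (x) by 220 (y) by 9 mm high. Origin: centre of its underside; z up. Floor 4 mm thick; rim and ribs 4 mm wide stand 5 mm above the floor. Three bays side by side along its y, centres at y = -72, 0 and +72 mm (x = 0), each 68 mm wide (y) and 200 mm long (x)
- orange_tag: flat orange plate, 70 x 26 x 5 mm, fixed to the bench just outside one y end of the tray (128 mm from the tray's origin along +y or -y); it marks the end of the first bay. Origin at the centre of its underside
- white_tag: the same plate in white, at the tray's other end, beside the last bay
- spatula: spatula with brown wooden handle and flat steel blade, about 60 g, handle 100 x 18 x 14 mm high (from 75 mm behind the origin to 25 mm ahead of it), blade 22 mm wide. 150 mm long along its x, handle at -x, tip at +x; origin on its underside, 75 mm from either end; z up. Grip it across y about 15 mm towards the handle from the origin. 
- tweezers: rigid steel tweezers with green grip pads, about 50 g, 13 mm high, 22 mm wide across the pads (from 37 mm behind the origin to 13 mm ahead; they do not give), slimmer towards both ends. 150 mm long along its x, handle at -x, tip at +x; origin on its underside, 75 mm from either end; z up. Grip it across y about 15 mm towards the handle from the origin. 
- red_probe: cordless test probe with red handle and thin steel needle, about 60 g, handle 100 x 18 x 14 mm high (from 75 mm behind the origin to 25 mm ahead of it). 150 mm long along its x, handle at -x, tip at +x; origin on its underside, 75 mm from either end; z up. Grip it across y about 15 mm towards the handle from the origin. 
- black_probe: the same probe with a black handle: a bystander, stays where it is
- torch_a: bystander: black torch lying on the bench, 100 mm long, 27 mm thick
- torch_b: bystander: a second torch like it
- head_a: bystander: black torch head, upright cylinder 24 mm across and 24 mm high with a yellow dot on top
- head_b: bystander: a second torch head like it
- brush: bystander: small brush lying on the bench near the robot, about 130 mm long, its length roughly across the robot's view (along y)
Things that resemble listed ones, but are neither listed nor needed, are in the scene too. Leave any purple or yellow look-alike of the tweezers alone. Leave any pink look-alike of the spatula alone.

How it is judged:
By the outcome, as a careful person would: the job done as asked, in the order asked, and still so for the second after the job is handed in, with the robot touching nothing.
It also fails if it takes over 64 s, if anything falls off the work surface, if the arm or the gripper's body presses on something with over 40 N, if the wrist force passes 120 N, or if a joint passes its speed limit or range.

## Working session

There is one attempt and no reset: what is moved stays moved. The work goes in short steps, Python scripts to look and compute and a tool call to move; the robot and the scene stay as the last step left them, time stands still between calls to the robot, and variables do not carry over. Pictures are saved under pics/ and viewed, at most 10 in all, crops included, and the job is handed in when it is done.

Besides the shell and the picture viewer there is one more tool, called after "Request:" by a JSON object that holds its "api" and its "payload". jog_arm: Moves the arm, as the interface text tells. Shift numbers are shares of 0.5 m and turn numbers shares of pi/2 rad, none past 1 either way. Its arguments: {"type":"object","properties":{"increments":{"type":"array"}},"required":["increments"]}

```bash
mkdir -p pics; cat > h.py <<'E'
import numpy as np, cv2, json
from workcell import observe, read_camera, robot
def undist(c,uv):
    p=cv2.undistortPoints(np.array(uv,float).reshape(-1,1,2),np.array(c["K"],float),np.array(c["dist"],float)).reshape(-1,2)
    return p
def ray(c,uv,z):
    T=np.array(c["extrinsics"]);p=undist(c,uv)
    d=np.c_[p[:,0],-p[:,1],-np.ones(len(p))]@T[:3,:3].T
    o=T[:3,3]; s=(z-o[2])/d[:,2]
    return o+d*s[:,None]
E
python3 - <<'E'
from h import *
for n in("top","scene"):
    c=read_camera(n); im=np.array(c["pixels"])
    np.save(f"pics/{n}0.npy",im); json.dump({k:np.array(c[k]).tolist() for k in("K","dist","extrinsics")},open(f"pics/{n}.json","w"))
    cv2.imwrite(f"pics/{n}0.png",cv2.resize(im[:,:,::-1],(800,600),interpolation=cv2.INTER_CUBIC))
    print(n,c["K"],c["dist"],np.round(c["extrinsics"],3))
print(observe())
E
```

```text
top [[420.32897859   0.         250.62580157]
 [  0.         420.32897859 192.56308959]
 [  0.           0.           1.        ]] [-0.01874661  0.          0.          0.          0.        ] [[ 1.000e-03  9.950e-01 -9.900e-02  4.230e-01]
 [-1.000e+00  2.000e-03  5.000e-03  7.600e-02]
 [ 5.000e-03  9.900e-02  9.950e-01  1.171e+00]
 [ 0.000e+00  0.000e+00  0.000e+00  1.000e+00]]
scene [[350.6018293    0.         264.21872281]
 [  0.         350.6018293  191.93202277]
 [  0.           0.           1.        ]] [0.00514967 0.         0.         0.         0.        ] [[ 0.114 -0.538  0.835  1.273]
 [ 0.993  0.04  -0.11  -0.049]
 [ 0.026  0.842  0.539  0.529]
 [ 0.     0.     0.     1.   ]]
{'time_s': 0.1, 'joint_positions': array([-49.37585022,  28.74778228, -24.45344481,  88.88539084,
        12.6524825 ,  65.21844027, -12.04919892]), 'joint_velocities': array([ 0.0267288 , -0.20964459, -0.04894166, -0.12176693,  0.04246471,
        0.07777786,  0.09098372]), 'joint_torque': array([-1.10982379e-02, -5.67880225e+01, -5.83851367e+00, -2.79916567e+01,
       -6.90643326e-02,  2.40974338e-02,  2.84729151e-05]), 'tool_pos': array([0.28006413, 0.58588263, 0.2257886 ]), 'ee_rot': array([-1.79901822e+02, -1.86523303e-03,  1.54458878e+02]), 'contact_force': array([-0.46361461,  0.00320211,  0.06507952]), 'torque': array([ 0.00089119,  0.04964597, -0.03738999]), 'finger_force': 0.0, 'gripper_width': 0.9984809717187114}
```

View pics/top0.png

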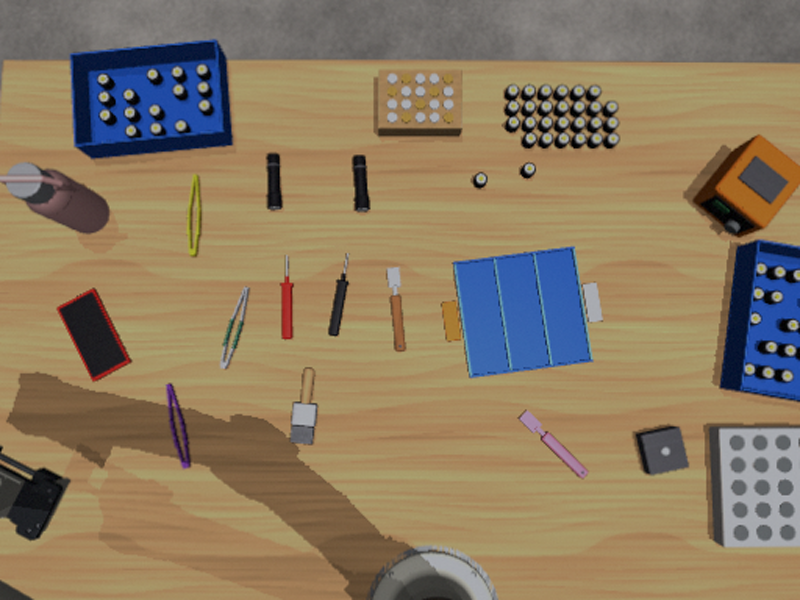

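View pics/scene0.png

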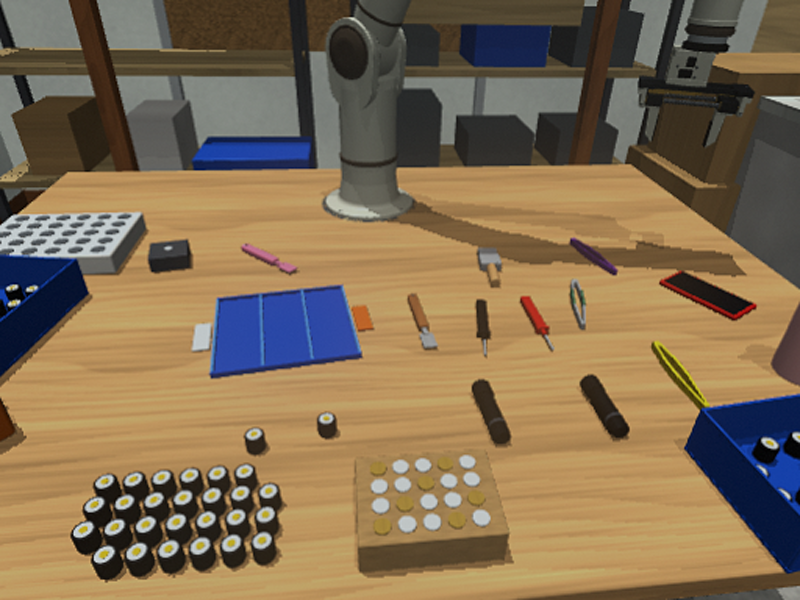

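The views show the tray at about (523,312) in the 800x600 top picture, with the orange tag at (452,321) on its +y end and the white tag at (593,302).

Candidates (top picture pixels):
- **Spatula:** brown one at (398,308), versus the pink look-alike (552,443) and the brush (303,405). I choose (398,308).
- **Tweezers:** green pads at (235,328), versus yellow (194,215) and purple (178,425). I choose (235,328).
- **Red probe:** red handle at (287,300), versus the black probe (340,295) and the red-rimmed box (93,334). I choose (287,300).

```bash
cat > m.py <<'E'
from h import *
def load(n):
    c=json.load(open(f"pics/{n}.json")); return c
def comps(im,hsv_lo,hsv_hi,box,minA=8,k=1):
    m=cv2.inRange(cv2.cvtColor(im,cv2.COLOR_RGB2HSV),hsv_lo,hsv_hi)
    b=np.zeros_like(m);x0,y0,x1,y1=box;b[y0:y1,x0:x1]=m[y0:y1,x0:x1]
    return b
def axis(c,m,z):
    v,u=np.nonzero(m); P=ray(c,np.c_[u,v],z)[:,:2]
    ctr=P.mean(0); w,V=np.linalg.eigh(np.cov(P.T)); d=V[:,1]; d=d*np.sign(d[0])
    t=(P-ctr)@d; s=(P-ctr)@V[:,0]
    mid=ctr+d*(t.max()+t.min())/2
    return dict(n=len(u),ctr=ctr.round(4),mid=mid.round(4),yaw=round(np.degrees(np.arctan2(d[1],d[0])),1),L=round(np.ptp(t),4),W=round(np.ptp(s),4))
E
python3 - <<'E'
from m import *
im=np.load("pics/top0.npy");c=load("top")
print("spat",axis(c,comps(im,(3,90,50),(14,255,200),(246,184,264,228)),.012))
print("red",axis(c,comps(im,(0,170,60),(6,255,255),(176,170,192,222)),.012))
g=comps(im,(45,50,40),(90,255,255),(136,180,164,240)); print("green",axis(c,g,.012))
hs=cv2.cvtColor(im,cv2.COLOR_RGB2HSV)
t=cv2.inRange(hs,(12,0,0),(35,255,255)); 
# tray
b=comps(im,(95,100,60),(125,255,255),(280,150,385,250))
q,_=cv2.findContours(b,0,2); q=max(q,key=cv2.contourArea); r=cv2.minAreaRect(q); bx=cv2.boxPoints(r)
W=ray(c,bx,.009); print("tray",bx.round(1).tolist(),W.round(4).tolist(),W.mean(0).round(4),[np.linalg.norm(W[i]-W[i-1]).round(4) for i in range(4)])
for nm,lo,hi,box in(("otag",(5,180,100),(25,255,255),(280,185,298,222)),("wtag",(0,0,150),(180,60,255),(370,175,388,212))):
    print(nm,axis(c,comps(im,lo,hi,box),.005))
for p,(u,v) in dict(spat=(254,200),red=(184,200)).items(): print(p,hs[v-2:v+3,u-3:u+6].reshape(-1,3)[::7].tolist())
cr=im[160:250,130:390,::-1]; cr=cv2.resize(cr,None,fx=3,fy=3,interpolation=cv2.INTER_CUBIC)
mk=cv2.resize((g[160:250,130:390]),None,fx=3,fy=3); cv2.imwrite("pics/crop1.png",np.vstack([cr,cv2.cvtColor(mk,8)]))
E
```

```text
spat {'n': 216, 'ctr': array([0.5006, 0.0596]), 'mid': array([0.4996, 0.0595]), 'yaw': np.float64(5.5), 'L': np.float64(0.0982), 'W': np.float64(0.0172)}
red {'n': 229, 'ctr': array([0.5246, 0.2558]), 'mid': array([0.5271, 0.2559]), 'yaw': np.float64(1.3), 'L': np.float64(0.1085), 'W': np.float64(0.0196)}
green {'n': 77, 'ctr': array([0.482 , 0.3501]), 'mid': array([0.4812, 0.3503]), 'yaw': np.float64(-11.7), 'L': np.float64(0.0484), 'W': np.float64(0.0249)}
tray [[289.8999938964844, 167.39999389648438], [367.5, 156.39999389648438], [378.1000061035156, 230.6999969482422], [300.5, 241.8000030517578]] [[0.6092, -0.04, 0.009], [0.6412, -0.2586, 0.009], [0.4331, -0.2826, 0.009], [0.4027, -0.0676, 0.009]] [ 0.5216 -0.1622  0.009 ] [np.float64(0.2084), np.float64(0.2209), np.float64(0.2095), np.float64(0.2171)]
otag {'n': 51, 'ctr': array([ 0.5177, -0.0354]), 'mid': array([ 0.5043, -0.0383]), 'yaw': np.float64(12.5), 'L': np.float64(0.0682), 'W': np.float64(0.0266)}
wtag {'n': 226, 'ctr': array([ 0.5377, -0.2886]), 'mid': array([ 0.5416, -0.2882]), 'yaw': np.float64(6.9), 'L': np.float64(0.0938), 'W': np.float64(0.0306)}
spat [[12, 152, 131], [22, 96, 164], [12, 154, 124], [13, 154, 154], [13, 156, 150], [21, 103, 168], [15, 132, 124]]
red [[1, 207, 159], [17, 112, 164], [1, 214, 118], [1, 182, 167], [0, 194, 166], [17, 112, 169], [15, 126, 152]]
```

View pics/crop1.png

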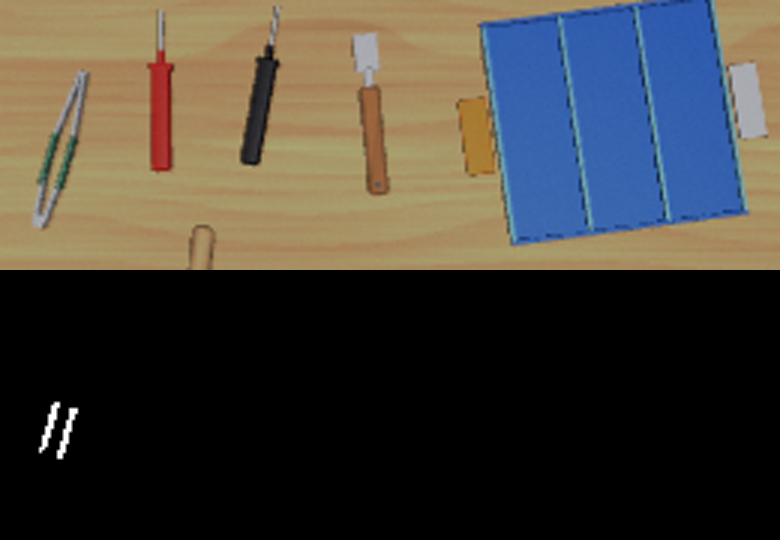

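The crop confirms the choices: green-padded tweezers at (62,150), red probe at (161,115), brown-handled spatula at (370,115), and the orange tag beside the tray's +y side. Sizes agree with those given. Next I'll cross-check with the scene camera and work out the first move.

```bash
cat > go.py <<'E'
import sys
from h import *
from scipy.spatial.transform import Rotation as R
def rel(x,y,z,yaw):
    o=observe(); Rc=R.from_euler("xyz",o["ee_rot"],degrees=True)
    Rt=R.from_euler("xyz",[180,0,yaw],degrees=True)
    t=Rc.inv().apply(np.array([x,y,z])-o["tool_pos"])/.5
    a=(Rc.inv()*Rt).as_rotvec()/(np.pi/2)
    return a.round(4).tolist(),t.round(4).tolist()
if __name__=="__main__":
    for i in range(1,len(sys.argv),4): print(rel(*map(float,sys.argv[i:i+4])))
E
python3 - <<'E'
from m import *
c=load("top"); P=ray(c,[[157.7,184],[143.3,235]],.007); d=P[0]-P[1]; print("tw",P.round(4).tolist(),np.linalg.norm(d),np.degrees(np.arctan2(d[1],d[0])),P.mean(0))
im=np.load("pics/scene0.npy");c=load("scene")
print("spat",axis(c,comps(im,(3,90,40),(14,255,220),(255,185,276,216)),.011))
print("red",axis(c,comps(im,(0,170,60),(6,255,255),(328,184,356,218)),.011))
print("green",axis(c,comps(im,(45,50,40),(90,255,255),(360,175,378,212)),.012))
b=comps(im,(95,100,60),(125,255,255),(130,180,233,242))
q,_=cv2.findContours(b,0,2); q=max(q,key=cv2.contourArea); a=cv2.approxPolyDP(q,6,True)[:,0]
W=ray(c,a,.009);print(a.tolist(),W.round(4).tolist(),W.mean(0))
E
python3 go.py .481 .350 .10 165.5 .481 .350 .005 165.5
```

```text
tw [[0.5622, 0.329, 0.007], [0.4207, 0.3655, 0.007]] 0.14621925865677143 -14.467466624377606 [0.49144586 0.34723299 0.007     ]
spat {'n': 140, 'ctr': array([0.5069, 0.0594]), 'mid': array([0.5077, 0.0594]), 'yaw': np.float64(4.8), 'L': np.float64(0.1056), 'W': np.float64(0.0183)}
red {'n': 158, 'ctr': array([0.5317, 0.2568]), 'mid': array([0.5303, 0.2568]), 'yaw': np.float64(0.3), 'L': np.float64(0.1096), 'W': np.float64(0.0222)}
green {'n': 28, 'ctr': array([0.483 , 0.3502]), 'mid': array([0.4823, 0.3503]), 'yaw': np.float64(-13.3), 'L': np.float64(0.0488), 'W': np.float64(0.0225)}
[[219, 184], [139, 191], [135, 241], [230, 228]] [[0.4173, -0.0657, 0.009], [0.4385, -0.2811, 0.009], [0.6478, -0.2523, 0.009], [0.6189, -0.0412, 0.009]] [ 0.53063256 -0.16005532  0.009     ]
([-0.0011, -0.0001, -0.1227], [-0.566, -0.252, 0.252])
([-0.0011, -0.0001, -0.1227], [-0.566, -0.2516, 0.442])
```

Request:
{"api": "jog_arm", "payload": {"increments": [0,0,-0.128,-0.4,-0.178,0.178,0.6,0,0,-0.128,-0.4,-0.178,0.178,0.6,0,0,-0.128,-0.4,-0.178,0.178,0.6,0,0,-0.128,-0.4,-0.178,0.178,0.6,0,0,-0.128,-0.4,-0.178,0.178,0.6]}}

```text
time_s: 0.6
tool_pos: [0.4243, 0.4159, 0.1359]
ee_rot: [-179.8, 0.0, 165.8]
contact_force: [1.0, 0.7, -0.0]
gripper_width: 0.631
finger_force: 0.0
```

```bash
python3 go.py .481 .350 .06 166 .481 .350 .005 166; python3 -c "
from h import *
print(observe())"
```

```text
([-0.0019, 0.0001, -0.0021], [-0.1423, -0.0994, 0.1522])
([-0.0019, 0.0001, -0.0021], [-0.1423, -0.0991, 0.2622])
{'time_s': 0.6, 'joint_positions': array([-29.1201576 ,  28.94176905, -23.44158528, 101.53414527,
        14.12951489,  52.57004832,  17.18122587]), 'joint_velocities': array([ 26.68057805,   6.03870403,   5.16570191,   9.57999305,
         1.66023439, -16.88009701,  28.58391438]), 'joint_torque': array([ -2.9232844 , -54.41470385,  -6.31953254, -24.06428754,
        -0.18648495,   0.45034943,  -0.51794993]), 'tool_pos': array([0.42426314, 0.41585737, 0.13592855]), 'ee_rot': array([-1.79831707e+02,  5.30887414e-03,  1.65808713e+02]), 'contact_force': array([ 0.99870579,  0.65704818, -0.03061012]), 'torque': array([-0.01013233, -0.05091551,  0.03229929]), 'finger_force': 0.0, 'gripper_width': 0.6312192690120466}
```

Request:
{"api": "jog_arm", "payload": {"increments": [0,0,0,-0.142,-0.099,0.15,0.6,0,0,0,-0.142,-0.099,0.15,0.6,0,0,0,-0.142,-0.099,0.15,0.6,0,0,0,-0.142,-0.099,0.15,0.6,0,0,0,-0.142,-0.099,0.15,0.6]}}

```text
time_s: 1.1
tool_pos: [0.4784, 0.3564, 0.0632]
ee_rot: [179.9, -0.1, 166.0]
contact_force: [0.5, -0.0, -0.2]
gripper_width: 0.6
finger_force: 0.0
```

```bash
python3 go.py .481 .350 .005 166; python3 - <<'E'
from h import *
im=np.array(read_camera("top")["pixels"])[140:260,120:260,::-1]
im2=np.array(read_camera("scene")["pixels"])[150:240,300:430,::-1]
cv2.imwrite("pics/a.png",np.hstack([cv2.resize(im,(400,343)),cv2.resize(im2,(400,343))]))
E
```

```text
([0.0009, -0.0006, 0.0003], [-0.0083, -0.0113, 0.1163])
```

View pics/a.png

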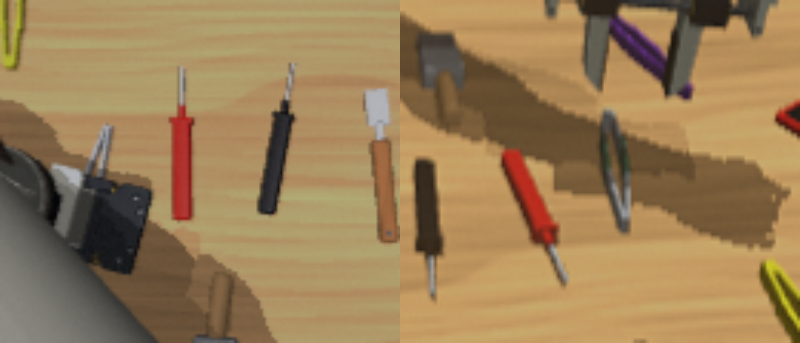

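The picture shows the fingers on either side of the tweezers, left panel near (90,200) and right panel fingers at (600,60) and (680,70), so I can descend.

Request:
{"api": "jog_arm", "payload": {"increments": [0,0,0,-0.008,-0.011,0.06,0.6,0,0,0,-0.008,-0.011,0.116,0.6,0,0,0,-0.008,-0.011,0.116,0.6,0,0,0,-0.008,-0.011,0.116,0.6,0,0,0,-0.008,-0.011,0.116,0.6]}}

```text
time_s: 1.7
tool_pos: [0.4823, 0.3505, 0.0067]
ee_rot: [179.8, 0.1, 166.1]
contact_force: [0.5, -0.6, 0.4]
gripper_width: 0.598
finger_force: 0.0
```

Request:
{"api": "jog_arm", "payload": {"increments": [0,0,0,0,0,0,0,0,0,0,0,0,0,0,0,0,0,0,0,0,0,0,0,0,0,0,0,0,0,0,0,0,0,0,0]}}

```text
time_s: 2.2
tool_pos: [0.482, 0.3486, 0.005]
ee_rot: [180.0, 0.0, 166.0]
contact_force: [0.2, -0.2, 2.4]
gripper_width: 0.238
finger_force: 29.9
```

Request:
{"api": "jog_arm", "payload": {"increments": [0,0,0,0,0,-0.05,0,0,0,0,0,0,-0.12,0,0,0,0,0,0,-0.16,0,0,0,0,0,0,-0.16,0,0,0,0,0,0,-0.16,0]}}

```text
time_s: 2.7
tool_pos: [0.4818, 0.3482, 0.0847]
ee_rot: [180.0, 0.0, 166.0]
contact_force: [0.1, 0.2, -1.0]
gripper_width: 0.237
finger_force: 29.9
```

```bash
python3 go.py .5095 -.163 .085 187.6
```

```text
([0.0, 0.0002, -0.2404], [-0.3016, -0.9784, -0.0005])
```

Request:
{"api": "jog_arm", "payload": {"increments": [0,0,0,-0.02,-0.06,0,0,0,0,0,-0.05,-0.15,0,0,0,0,0,-0.08,-0.24,0,0,0,0,0,-0.11,-0.33,0,0,0,0,0,-0.14,-0.42,0,0]}}

```text
time_s: 3.2
tool_pos: [0.4973, 0.1255, 0.0831]
ee_rot: [-179.9, -0.2, 166.0]
contact_force: [0.9, -0.4, -0.6]
gripper_width: 0.234
finger_force: 29.9
```

Request:
{"api": "jog_arm", "payload": {"increments": [0,0,-0.05,-0.03,-0.09,0,0,0,0,-0.1,-0.06,-0.18,0,0,0,0,-0.15,-0.09,-0.27,0,0,0,0,-0.2,-0.11,-0.35,0,0,0,0,-0.24,-0.13,-0.41,0,0]}}

```text
time_s: 3.7
tool_pos: [0.5101, -0.0903, 0.0829]
ee_rot: [180.0, -0.2, -172.4]
contact_force: [0.2, -0.4, -0.3]
gripper_width: 0.235
finger_force: 29.9
```

Request:
{"api": "jog_arm", "payload": {"increments": [0,0,0,0,-0.05,0,0,0,0,0,0,-0.1,0,0,0,0,0,0,-0.1,0,0,0,0,0,0,-0.1,0,0,0,0,0,0,-0.1,0,0]}}

```text
time_s: 4.2
tool_pos: [0.518, -0.135, 0.0838]
ee_rot: [179.9, -0.1, -172.3]
contact_force: [0.3, 1.2, -1.5]
gripper_width: 0.234
finger_force: 29.9
```

```bash
python3 go.py .5095 -.163 .012 187.6; python3 - <<'E'
from m import *
c=read_camera("top");im=np.array(c["pixels"]);cs=read_camera("scene");s=np.array(cs["pixels"])
for k,cc,i,bx in(("t",c,im,(280,150,385,250)),("s",cs,s,(130,170,240,245))):
    x0,y0,x1,y1=bx
    cv2.imwrite(f"pics/b{k}.npy.png",i[y0:y1,x0:x1,::-1])
A=cv2.resize(im[145:255,275:395,::-1],(400,367));B=cv2.resize(s[150:250,125:245,::-1],(400,367))
cv2.imwrite("pics/b.png",np.hstack([A,B]))
E
```

```text
([0.001, -0.001, 0.0007], [0.024, -0.0535, 0.1435])
```

View pics/b.png

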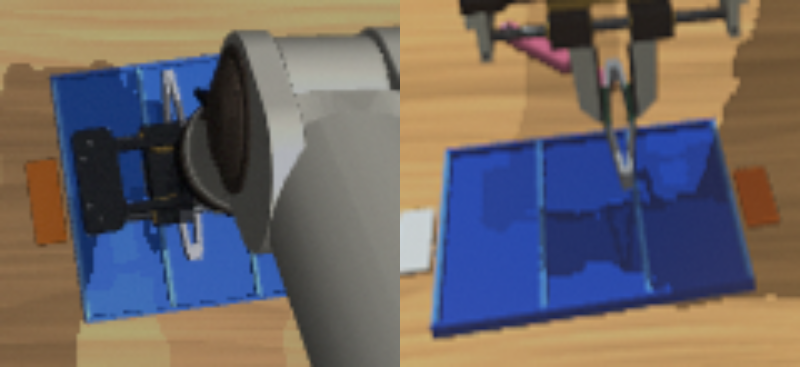

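The tweezers hang level near the rib between bays 1 and 2 (left panel about (183,165)). They still need the computed shift of about 28 mm.

Request:
{"api": "jog_arm", "payload": {"increments": [0,0,0,0.024,-0.053,0,0,0,0,0,0.024,-0.053,0.05,0,0,0,0,0.024,-0.053,0.1,0,0,0,0,0.024,-0.053,0.12,0,0,0,0,0.024,-0.053,0.12,0]}}

```text
time_s: 4.8
tool_pos: [0.5092, -0.1629, 0.0234]
ee_rot: [179.9, -0.2, -172.3]
contact_force: [-0.3, -0.2, -0.6]
gripper_width: 0.238
finger_force: 29.9
```

```bash
python3 go.py .5095 -.163 .0095 187.6
```

```text
([0.0012, -0.0018, 0.0009], [-0.0007, -0.0003, 0.0277])
```

Request:
{"api": "jog_arm", "payload": {"increments": [0,0,0,0,0,0.014,0,0,0,0,0,0,0.022,0,0,0,0,0,0,0.027,0,0,0,0,0,0,0.027,0,0,0,0,0,0,0.027,0]}}

```text
time_s: 5.3
tool_pos: [0.5106, -0.1644, 0.0115]
ee_rot: [-180.0, 0.0, -172.4]
contact_force: [-0.4, 0.4, -0.4]
gripper_width: 0.233
finger_force: 29.9
```

Request:
{"api": "jog_arm", "payload": {"increments": [0,0,0,0,0,0,0.28,0,0,0,0,0,0,0.33,0,0,0,0,0,0,0.36,0,0,0,0,0,0,0.36,0,0,0,0,0,0,0.36]}}

```text
time_s: 5.8
tool_pos: [0.5104, -0.1644, 0.0112]
ee_rot: [-180.0, 0.0, -172.4]
contact_force: [-0.2, 0.2, -0.3]
gripper_width: 0.361
finger_force: 0.0
```

Request:
{"api": "jog_arm", "payload": {"increments": [0,0,0,0,0,-0.02,0.36,0,0,0,0,0,-0.08,0.36,0,0,0,0,0,-0.16,0.36,0,0,0,0,0,-0.16,0.6,0,0,0,0,0,-0.16,0.6]}}

```text
time_s: 6.3
tool_pos: [0.5114, -0.1648, 0.0929]
ee_rot: [-179.9, 0.2, -172.4]
contact_force: [-0.2, 0.2, -0.6]
gripper_width: 0.487
finger_force: 0.0
```

```bash
python3 go.py .535 .2563 .085 180.8
```

```text
([-0.001, 0.0018, 0.0752], [-0.1577, 0.8287, 0.0148])
```

Request:
{"api": "jog_arm", "payload": {"increments": [0,0,0.015,-0.03,0.09,0,0.6,0,0,0.03,-0.05,0.18,0,0.6,0,0,0.045,-0.07,0.27,0,0.6,0,0,0.06,-0.08,0.36,0,0.6,0,0,0.075,-0.09,0.45,0,0.6]}}

```text
time_s: 6.8
tool_pos: [0.5242, 0.0662, 0.0902]
ee_rot: [-180.0, -0.1, -179.2]
contact_force: [0.6, -0.1, -0.5]
gripper_width: 0.602
finger_force: 0.0
```

```bash
python3 go.py .536 .2563 .06 180.8
```

```text
([-0.0001, -0.0013, -0.0004], [-0.0289, 0.3798, 0.0603])
```

Request:
{"api": "jog_arm", "payload": {"increments": [0,0,0,-0.01,0.09,0,0.6,0,0,0,-0.015,0.18,0,0.6,0,0,0,-0.02,0.27,0,0.6,0,0,0,-0.025,0.34,0,0.6,0,0,0,-0.028,0.38,0,0.6]}}

```text
time_s: 7.3
tool_pos: [0.5347, 0.259, 0.0902]
ee_rot: [179.9, -0.1, -178.9]
contact_force: [-0.1, -0.3, 0.5]
gripper_width: 0.596
finger_force: 0.0
```

Request:
{"api": "jog_arm", "payload": {"increments": [0,0,0,0,0,0,0.6,0,0,0,0,0,0,0.6,0,0,0,0,0,0.03,0.6,0,0,0,0,0,0.06,0.6,0,0,0,0,0,0.06,0.6]}}

```text
time_s: 7.8
tool_pos: [0.5346, 0.2519, 0.0578]
ee_rot: [-179.8, -0.3, -179.3]
contact_force: [-0.8, -0.2, -0.7]
gripper_width: 0.597
finger_force: 0.0
```

```bash
python3 go.py .536 .2563 .005 180.8
```

```text
([-0.0019, -0.0033, -0.0009], [-0.0035, 0.0091, 0.1056])
```

Request:
{"api": "jog_arm", "payload": {"increments": [0,0,0,0,0.007,0.03,0.6,0,0,0,0,0.007,0.08,0.6,0,0,0,0,0.007,0.105,0.6,0,0,0,0,0.007,0.105,0.6,0,0,0,0,0.007,0.105,0.6]}}

```text
time_s: 8.3
tool_pos: [0.5364, 0.2585, 0.0086]
ee_rot: [-180.0, -0.0, -179.2]
contact_force: [0.2, 0.4, -0.3]
gripper_width: 0.6
finger_force: 0.0
```

Request:
{"api": "jog_arm", "payload": {"increments": [0,0,0,0,0,0,0,0,0,0,0,0,0,0,0,0,0,0,0,0,0,0,0,0,0,0,0,0,0,0,0,0,0,0,0]}}

```text
time_s: 8.8
tool_pos: [0.5367, 0.2583, 0.009]
ee_rot: [180.0, 0.0, -179.2]
contact_force: [-0.1, -1.1, 0.0]
gripper_width: 0.213
finger_force: 0.3
```

Request:
{"api": "jog_arm", "payload": {"increments": [0,0,0,0,0,-0.04,0,0,0,0,0,0,-0.1,0,0,0,0,0,0,-0.17,0,0,0,0,0,0,-0.17,0,0,0,0,0,0,-0.17,0]}}

```text
time_s: 9.3
tool_pos: [0.5372, 0.2585, 0.0946]
ee_rot: [180.0, 0.1, -179.2]
contact_force: [0.4, -0.3, -1.3]
gripper_width: 0.185
finger_force: 30.0
```

```bash
python3 go.py .5185 -.2345 .085 187.6; python3 - <<'E'
from m import *
c=read_camera("top");im=np.array(c["pixels"]);cs=read_camera("scene");s=np.array(cs["pixels"])
A=cv2.resize(im[145:255,275:395,::-1],(400,367));B=cv2.resize(s[150:250,125:245,::-1],(400,367))
C=cv2.resize(s[120:240,240:400,::-1],(400,300))
D=cv2.resize(im[100:250,120:320,::-1],(400,300))
cv2.imwrite("pics/c.png",np.vstack([np.hstack([A,B])[:300],np.hstack([D,C])]))
E
```

```text
([0.0003, 0.0013, -0.0753], [0.0515, -0.9853, 0.0186])
```

View pics/c.png

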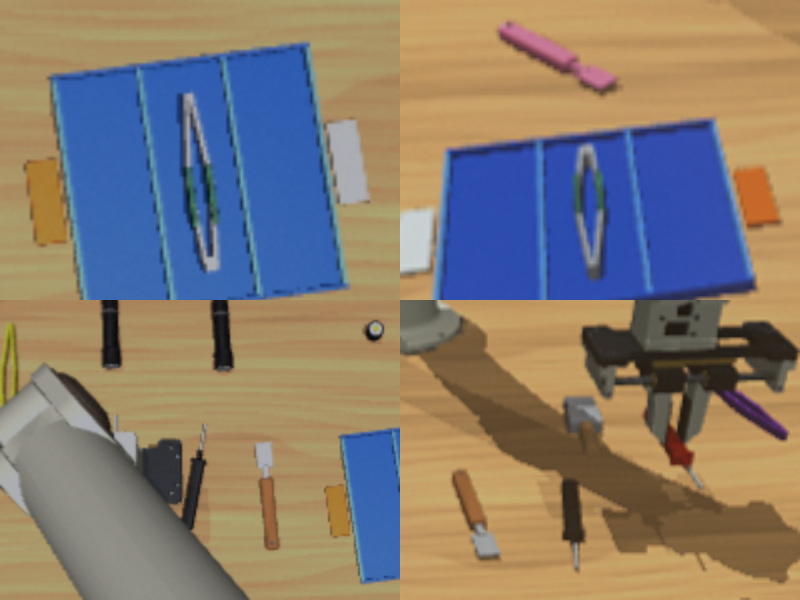

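Tweezers lie well in the middle bay (top-left panel (200,185)). The red probe was lifted with a shallow grip, so I'll triangulate its needle tip (bottom panels (117,415) and (702,487)) to check that it hangs level.

```bash
python3 - <<'E'
from m import *
t,s=load("top"),load("scene")
def tri(a,b):
    A0,A1=ray(t,[a],0)[0],ray(t,[a],.2)[0];B0,B1=ray(s,[b],0)[0],ray(s,[b],.2)[0]
    d,e=A1-A0,B1-B0; k=np.linalg.lstsq(np.c_[d,-e],B0-A0,rcond=None)[0]
    p,q=A0+d*k[0],B0+e*k[1]; return (p+q)/2,np.linalg.norm(p-q)
print(tri((178.5,157.5),(361,195)))
# scene: red handle row extents and rear/front
im=np.array(read_camera("scene")["pixels"]);m=comps(im,(0,150,40),(8,255,255),(330,150,370,200));v,u=np.nonzero(m)
i=v.argmax();j=v.argmin();print(u[i],v[i],u[j],v[j],len(u))
cr=im[140:200,325:375,::-1];cv2.imwrite("pics/d.png",cv2.resize(cr,None,fx=10,fy=10,interpolation=cv2.INTER_CUBIC))
# expected pixel of level probe: needle tip/handle front at z
T=np.array(s["extrinsics"]);K=np.array(s["K"])
for nm,P in dict(tip=(.6265,.259,.0985),front=(.577,.259,.0985),rear=(.477,.259,.0985)).items():
    q=T[:3,:3].T@(np.array(P)-T[:3,3]); print(nm,K[0,0]*q[0]/-q[2]+K[0,2],K[1,1]*-q[1]/-q[2]+K[1,2])
E
```

```text
(array([0.62285024, 0.26082685, 0.08979465]), np.float64(0.005125778744099146))
353 186 347 170 101
tip 360.2510480751846 192.78172903435149
front 353.22655501935174 181.70835657971085
rear 340.9399021097935 162.3397440966425
```

View pics/d.png

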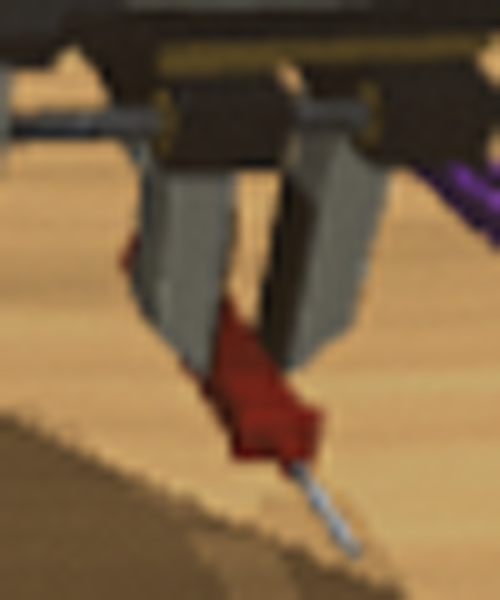

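The probe hangs level: its rear end shows at (337,165) and its tip at (360,195), both within about 3 px of where a level probe would be. Carry it to the last bay.

Request:
{"api": "jog_arm", "payload": {"increments": [0,0,0,0,-0.06,0,0,0,0,0,0.01,-0.14,0,0,0,0,0,0.02,-0.23,0,0,0,0,0,0.02,-0.32,0,0,0,0,0,0.025,-0.4,0,0]}}

```text
time_s: 9.95
tool_pos: [0.5258, 0.0556, 0.0924]
ee_rot: [-180.0, -0.1, -179.2]
contact_force: [0.9, 0.7, 0.0]
gripper_width: 0.186
finger_force: 30.0
```

Request:
{"api": "jog_arm", "payload": {"increments": [0,0,-0.015,0.01,-0.09,0,0,0,0,-0.03,0.01,-0.18,0,0,0,0,-0.045,0.02,-0.27,0,0,0,0,-0.06,0.02,-0.36,0,0,0,0,-0.075,0.025,-0.44,0,0]}}

```text
time_s: 10.45
tool_pos: [0.5164, -0.1643, 0.0925]
ee_rot: [180.0, -0.1, -172.4]
contact_force: [0.7, -0.1, -0.4]
gripper_width: 0.186
finger_force: 30.0
```

```bash
python3 go.py .5195 -.2345 .03 187.6
```

```text
([0.0004, -0.0012, -0.0002], [0.0122, -0.14, 0.1249])
```

Request:
{"api": "jog_arm", "payload": {"increments": [0,0,0,0.012,-0.08,0,0,0,0,0,0.012,-0.13,0,0,0,0,0,0.012,-0.14,0.03,0,0,0,0,0.012,-0.14,0.08,0,0,0,0,0.012,-0.14,0.11,0]}}

```text
time_s: 10.95
tool_pos: [0.519, -0.2304, 0.0356]
ee_rot: [179.8, -0.2, -172.4]
contact_force: [-0.3, -0.2, -1.1]
gripper_width: 0.185
finger_force: 30.0
```

Request:
{"api": "jog_arm", "payload": {"increments": [0,0,0,0,0,0,0,0,0,0,0,0,0,0,0,0,0,0,0,0,0]}}

```text
time_s: 11.25
tool_pos: [0.5217, -0.2315, 0.0393]
ee_rot: [-180.0, 0.1, -172.4]
contact_force: [-0.8, 0.1, -0.7]
gripper_width: 0.191
finger_force: 30.0
```

```bash
python3 go.py .5195 -.2345 .013 187.6
```

```text
([-0.0001, 0.0006, 0.0005], [0.0052, -0.0053, 0.0527])
```

Request:
{"api": "jog_arm", "payload": {"increments": [0,0,0,0,-0.005,0.03,0,0,0,0,0,-0.005,0.044,0,0,0,0,0,-0.005,0.05,0,0,0,0,0,-0.005,0.052,0,0,0,0,0,-0.005,0.052,0]}}

```text
time_s: 11.75
tool_pos: [0.5206, -0.2348, 0.014]
ee_rot: [-180.0, -0.1, -172.4]
contact_force: [-4.9, 2.2, 14.9]
gripper_width: 0.186
finger_force: 30.0
```

Request:
{"api": "jog_arm", "payload": {"increments": [0,0,0,0,0,0,0,0,0,0,0,0,0,0,0,0,0,0,0,0,0]}}

```text
time_s: 12.05
tool_pos: [0.5206, -0.2348, 0.014]
ee_rot: [-180.0, -0.1, -172.4]
contact_force: [-6.1, 1.8, 16.6]
gripper_width: 0.189
finger_force: 30.0
```

Request:
{"api": "jog_arm", "payload": {"increments": [0,0,0,0,0,-0.002,0.22,0,0,0,0,0,-0.002,0.27,0,0,0,0,0,-0.002,0.32,0,0,0,0,0,-0.002,0.34,0,0,0,0,0,-0.002,0.34]}}

```text
time_s: 12.55
tool_pos: [0.5211, -0.2346, 0.0134]
ee_rot: [180.0, -0.0, -172.4]
contact_force: [0.1, -1.1, 0.5]
gripper_width: 0.337
finger_force: 0.0
```

Request:
{"api": "jog_arm", "payload": {"increments": [0,0,0,0,0,-0.02,0.36,0,0,0,0,0,-0.08,0.36,0,0,0,0,0,-0.16,0.36,0,0,0,0,0,-0.16,0.6,0,0,0,0,0,-0.16,0.6]}}

```text
time_s: 13.05
tool_pos: [0.5222, -0.2352, 0.0954]
ee_rot: [-179.9, 0.1, -172.4]
contact_force: [0.0, -0.1, -1.2]
gripper_width: 0.487
finger_force: 0.0
```

```bash
python3 go.py .513 .0605 .06 185.2
```

```text
([-0.0012, 0.0017, 0.0263], [-0.0594, 0.5888, 0.0699])
```

Request:
{"api": "jog_arm", "payload": {"increments": [0,0,0.01,-0.01,0.08,0,0.6,0,0,0.02,-0.02,0.17,0,0.6,0,0,0.026,-0.03,0.26,0,0.6,0,0,0.026,-0.04,0.35,0,0.6,0,0,0.026,-0.045,0.44,0,0.6]}}

```text
time_s: 13.55
tool_pos: [0.5135, -0.0119, 0.0928]
ee_rot: [180.0, -0.1, -174.8]
contact_force: [0.4, -0.4, -0.4]
gripper_width: 0.603
finger_force: 0.0
```

Request:
{"api": "jog_arm", "payload": {"increments": [0,0,0,-0.01,0.08,0,0.6,0,0,0,-0.01,0.13,0,0.6,0,0,0,-0.01,0.142,0.03,0.6,0,0,0,-0.01,0.142,0.06,0.6,0,0,0,-0.01,0.142,0.07,0.6]}}

```text
time_s: 14.05
tool_pos: [0.5108, 0.0553, 0.0557]
ee_rot: [-179.9, -0.3, -174.9]
contact_force: [-1.5, -1.2, 0.2]
gripper_width: 0.598
finger_force: 0.0
```

Request:
{"api": "jog_arm", "payload": {"increments": [0,0,0,0,0,0,0.6,0,0,0,0,0,0,0.6,0,0,0,0,0,0,0.6]}}

```text
time_s: 14.35
tool_pos: [0.5134, 0.0566, 0.0589]
ee_rot: [-180.0, 0.0, -174.9]
contact_force: [-0.6, -0.6, 0.2]
gripper_width: 0.603
finger_force: 0.0
```

```bash
python3 go.py .513 .0605 .005 185.2; python3 - <<'E'
from m import *
im=np.array(read_camera("top")["pixels"]);s=np.array(read_camera("scene")["pixels"])
A=cv2.resize(im[140:250,210:390,::-1],(600,367))
B=cv2.resize(s[120:250,120:320,::-1],(360,233))
C=np.zeros((233,600,3),np.uint8);C[:,:360]=B
cv2.imwrite("pics/e.png",np.vstack([A,C]))
E
```

```text
([-0.0001, 0.0003, -0.0006], [0.0002, 0.0079, 0.1078])
```

View pics/e.png

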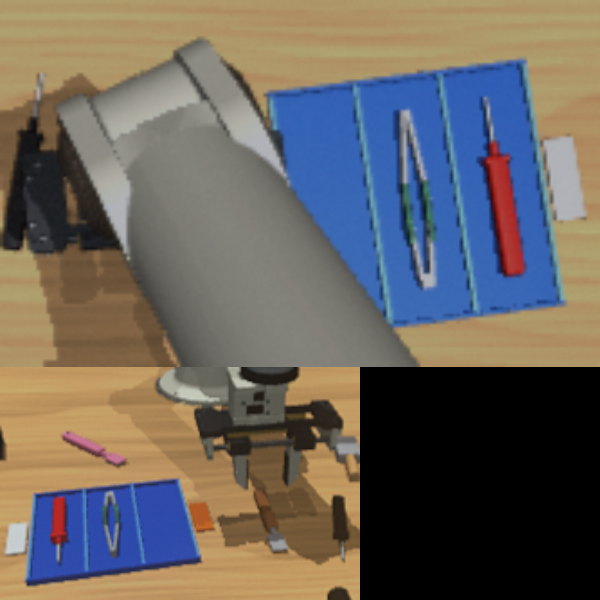

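Red probe is in the last bay (505,210) and the tweezers in the middle bay (415,200). The gripper is over the spatula, so I descend and grip.

Request:
{"api": "jog_arm", "payload": {"increments": [0,0,0,0,0.008,0.04,0.6,0,0,0,0,0.008,0.09,0.6,0,0,0,0,0.008,0.108,0.6,0,0,0,0,0.008,0.108,0.6,0,0,0,0,0.008,0.108,0.6]}}

```text
time_s: 14.95
tool_pos: [0.513, 0.0616, 0.0053]
ee_rot: [180.0, 0.0, -174.8]
contact_force: [-0.3, 0.1, 0.2]
gripper_width: 0.602
finger_force: 0.0
```

Request:
{"api": "jog_arm", "payload": {"increments": [0,0,0,0,0,0,0,0,0,0,0,0,0,0,0,0,0,0,0,0,0,0,0,0,0,0,0,0,0,0,0,0,0,0,0]}}

```text
time_s: 15.45
tool_pos: [0.5127, 0.0615, 0.0049]
ee_rot: [-180.0, 0.0, -174.8]
contact_force: [0.2, 0.1, 0.0]
gripper_width: 0.216
finger_force: 0.3
```

Request:
{"api": "jog_arm", "payload": {"increments": [0,0,0,0,0,0,0,0,0,0,0,0,0,0,0,0,0,0,0,0,0]}}

```text
time_s: 15.75
tool_pos: [0.5127, 0.0615, 0.0049]
ee_rot: [-180.0, 0.0, -174.8]
contact_force: [-0.8, -0.3, 3.9]
gripper_width: 0.193
finger_force: 30.0
```

Request:
{"api": "jog_arm", "payload": {"increments": [0,0,0,0,0,-0.04,0,0,0,0,0,0,-0.1,0,0,0,0,0,0,-0.12,0,0,0,0,0,0,-0.12,0,0,0,0,0,0,-0.12,0]}}

```text
time_s: 16.25
tool_pos: [0.5122, 0.0613, 0.0641]
ee_rot: [-180.0, -0.0, -174.8]
contact_force: [-0.2, 0.5, -0.4]
gripper_width: 0.189
finger_force: 30.0
```

```bash
python3 go.py .5 -.0915 .065 187.6
```

```text
([-0.0001, -0.0004, -0.0264], [0.0521, -0.302, -0.0018])
```

Request:
{"api": "jog_arm", "payload": {"increments": [0,0,-0.01,0.01,-0.06,0,0,0,0,-0.02,0.03,-0.14,0,0,0,0,-0.026,0.04,-0.22,0,0,0,0,-0.026,0.05,-0.28,0,0,0,0,-0.026,0.052,-0.302,0,0]}}

```text
time_s: 16.75
tool_pos: [0.4986, -0.0953, 0.063]
ee_rot: [-180.0, -0.2, -172.7]
contact_force: [0.4, -0.3, -0.5]
gripper_width: 0.188
finger_force: 30.0
```

Request:
{"api": "jog_arm", "payload": {"increments": [0,0,0,0,0,0,0,0,0,0,0,0,0.03,0,0,0,0,0,0,0.06,0,0,0,0,0,0,0.07,0,0,0,0,0,0,0.07,0]}}

```text
time_s: 17.25
tool_pos: [0.4992, -0.0895, 0.028]
ee_rot: [179.9, -0.2, -172.3]
contact_force: [-0.4, 0.6, -0.6]
gripper_width: 0.192
finger_force: 30.0
```

Request:
{"api": "jog_arm", "payload": {"increments": [0,0,0,0,0,0,0,0,0,0,0,0,0,0,0,0,0,0,0,0,0]}}

```text
time_s: 17.55
tool_pos: [0.501, -0.0912, 0.0302]
ee_rot: [-180.0, 0.0, -172.4]
contact_force: [0.0, 0.6, -0.5]
gripper_width: 0.189
finger_force: 30.0
```

```bash
python3 go.py .5 -.0915 .0092 187.6
```

```text
([-0.0002, 0.0006, -0.0002], [0.002, -0.0003, 0.0419])
```

Request:
{"api": "jog_arm", "payload": {"increments": [0,0,0,0,0,0.02,0,0,0,0,0,0,0.033,0,0,0,0,0,0,0.039,0,0,0,0,0,0,0.041,0,0,0,0,0,0,0.041,0]}}

```text
time_s: 18.05
tool_pos: [0.5002, -0.0912, 0.009]
ee_rot: [180.0, -0.0, -172.4]
contact_force: [1.5, 0.7, -0.8]
gripper_width: 0.191
finger_force: 30.0
```

Request:
{"api": "jog_arm", "payload": {"increments": [0,0,0,0,0,0,0,0,0,0,0,0,0,0,0,0,0,0,0,0,0]}}

```text
time_s: 18.35
tool_pos: [0.5006, -0.0912, 0.0092]
ee_rot: [180.0, 0.0, -172.4]
contact_force: [0.1, 0.4, -0.8]
gripper_width: 0.191
finger_force: 30.0
```

Not yet in contact, so I lower a little more.

Request:
{"api": "jog_arm", "payload": {"increments": [0,0,0,0,0,0.001,0,0,0,0,0,0,0.002,0,0,0,0,0,0,0.002,0,0,0,0,0,0,0.002,0]}}

```text
time_s: 18.75
tool_pos: [0.5007, -0.0913, 0.0089]
ee_rot: [-180.0, 0.0, -172.4]
contact_force: [-1.7, 0.3, 7.0]
gripper_width: 0.193
finger_force: 30.0
```

Contact with the floor. Release and retreat; finger outer width at opening 0.3 is about 66 mm, inside the bay.

Request:
{"api": "jog_arm", "payload": {"increments": [0,0,0,0,0,0,0.22,0,0,0,0,0,0,0.26,0,0,0,0,0,0,0.28,0,0,0,0,0,0,0.28,0,0,0,0,0,0,0.28]}}

```text
time_s: 19.25
tool_pos: [0.5004, -0.0912, 0.0081]
ee_rot: [180.0, -0.0, -172.4]
contact_force: [-0.3, -0.8, 0.6]
gripper_width: 0.282
finger_force: 0.0
```

Request:
{"api": "jog_arm", "payload": {"increments": [0,0,0,0,0,-0.02,0.28,0,0,0,0,0,-0.08,0.36,0,0,0,0,0,-0.16,0.36,0,0,0,0,0,-0.2,0.4,0,0,0,0,0,-0.2,0.4]}}

```text
time_s: 19.75
tool_pos: [0.5033, -0.0916, 0.112]
ee_rot: [-179.9, 0.4, -172.4]
contact_force: [0.3, -0.5, -0.5]
gripper_width: 0.396
finger_force: 0.0
```

Request:
{"api": "jog_arm", "payload": {"increments": [0,0,0,0,0.09,0,0.4,0,0,0,0,0.18,0,0.4,0,0,0,0,0.27,-0.03,0.4,0,0,0,0,0.36,-0.05,0.4,0,0,0,0,0.42,-0.05,0.4]}}

```text
time_s: 20.25
tool_pos: [0.4725, 0.1207, 0.1344]
ee_rot: [179.9, 0.1, -172.2]
contact_force: [0.7, 0.2, -0.3]
gripper_width: 0.4
finger_force: 0.0
```

Request:
{"api": "jog_arm", "payload": {"increments": [0,0,0,0,0.08,0,0.4,0,0,0,0,0.16,0,0.4,0,0,0,0,0.2,0,0.4,0,0,0,0,0.2,0,0.4,0,0,0,0,0.2,0,0.4]}}

```text
time_s: 20.75
tool_pos: [0.4591, 0.2156, 0.1327]
ee_rot: [-180.0, -0.1, -172.4]
contact_force: [0.1, -0.4, -0.2]
gripper_width: 0.404
finger_force: 0.0
```

```bash
python3 - <<'E'
from m import *
im=np.array(read_camera("top")["pixels"]);s=np.array(read_camera("scene")["pixels"])
A=cv2.resize(im[140:250,270:390,::-1],(400,367))
B=cv2.resize(s[140:250,120:240,::-1],(400,367))
C=cv2.resize(im[90:300,90:390,::-1],(330,231));D=cv2.resize(s[:,:,::-1],(308,231));E=np.zeros((231,800,3),np.uint8);E[:,:330]=C;E[:,340:648]=D
cv2.imwrite("pics/f.png",np.vstack([np.hstack([A,B]),E]))
E
```

```text
(no output)
```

View pics/f.png

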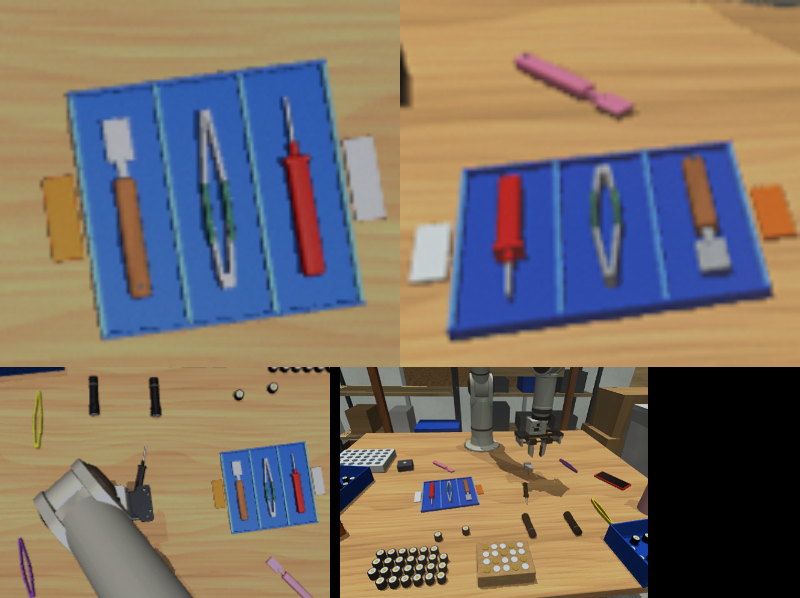

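All three instruments lie flat in their bays: spatula at (130,210) next to the orange tag, tweezers at (215,200), red probe at (303,190). The bystanders look untouched and the arm is clear.

```bash
python3 -c "
from workcell import robot
print(robot.hand_in())"
```

```text
the job is handed in; nothing more can be done
None
```

The job is handed in at about 21 s of the 64 s limit: spatula, tweezers and red probe each lie flat in their own bay, in that order from the orange tag, though the tweezers may have dropped about 2 mm on release.

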